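# Leak-check a gearbox seam and hold the reference port open

## Task

Leak-check the gearbox: lift the sniffer wand out of its stand and carry its tip slowly (under 8 cm a second) along the whole dark seam on the housing, from the end by the filler plug to the other end, staying within a centimetre of the seam without pushing hard on the housing. Then press the upright wand's tip down on the middle of the sprung brass cap of the reference port until the cap is level with the steel collar around it, not to the bottom, and finish while still holding it there with the wand in the gripper. Leave everything else on the bench where it is.

Things in the scene. Friction and masses are not known exactly. Their poses are not given: they have to be found in the camera images.
- wand: Handheld leak-sniffer wand, 150 mm long, 0.13 to 0.25 kg, standing upright, tip down, in the stand's hole. Origin: the centre of its flat 10 mm wide steel tip; z runs up the wand. From the tip: slim steel nose widening to 20 mm across at 45 mm, round 20 mm barrel to 80 mm, then a square black plastic grip 24 x 24 mm from 80 to 150 mm (faces across x and y).
- stand: Grey plastic block 80 x 80 x 70 mm, fixed, with one upright round hole (23 mm across, 62 mm deep, floor 8 mm above the bench) in which the wand stands with about 1 mm of play. Origin: centre of its underside, on the bench. It may stand on either side of the gearbox; the port is on the other side.
- gearbox: Cast aluminium gearbox, fixed, 140 x 176 mm, flat top 80 mm high, any yaw; shaft boss sticks out 30 mm at its +y end. Origin: centre of underside, on the bench. On top: the seam, a dark 4 mm line like a lazy Z, and, nearer its first end, the filler plug, a round dark cap on a washer, 26 mm across, 14 mm high, at x +32, y -68 mm. Four 3 mm bolt heads lie 25 mm from the seam.
- port: Reference-leak port: grey box 90 x 80 x 40 mm, fixed, with a round steel collar on top (44 mm across, opening 36 mm) whose rim is 60 mm above the bench; in the collar stands a sprung brass cap, 30 mm across. Origin: centre of its underside, on the bench.
- rim (a point): Centre of the collar's mouth on the port, 60 mm above the bench, on the axis of the brass cap. The flat cap top stands 8 mm above this point at rest and is level with it when pressed 8 mm.
- port_cap (a joint): How far the brass cap is pressed down, in m: 0 at rest (cap top 8 mm above the rim), 0.008 level with the rim, 0.014 bottomed. It springs back by itself; about 4 N starts it, 8 N holds it level, 11 N bottoms it.
- seam0 (a point): Point on the gearbox's top, first end of the seam, the one by the filler plug: x -20, y -80, z 80 mm from the gearbox's origin. The seam runs straight from each seam point to the next.
- seam1 (a point): Point on the gearbox's top, on the seam: x -20, y -50, z 80 mm from the gearbox's origin. The seam runs straight from each seam point to the next.
- seam2 (a point): Point on the gearbox's top, first bend of the seam: x -20, y -20, z 80 mm from the gearbox's origin. The seam runs straight from each seam point to the next.
- seam3 (a point): Point on the gearbox's top, middle of the seam: x 0, y 0, z 80 mm from the gearbox's origin. The seam runs straight from each seam point to the next.
- seam4 (a point): Point on the gearbox's top, second bend of the seam: x 20, y 20, z 80 mm from the gearbox's origin. The seam runs straight from each seam point to the next.
- seam5 (a point): Point on the gearbox's top, on the seam: x 20, y 50, z 80 mm from the gearbox's origin. The seam runs straight from each seam point to the next.
- seam6 (a point): Point on the gearbox's top, last end of the seam: x 20, y 80, z 80 mm from the gearbox's origin. The seam runs straight from each seam point to the next.
- spool: Bystander: white plastic bobbin, 48 mm across, 42 mm high; to be left alone.
- bearing: Bystander: steel bearing ring, 60 mm across, 18 mm high; to be left alone.
- jar: Bystander: grease jar, 60 mm across, 85 mm high; to be left alone.
- gear: Bystander: dark steel gear lying flat, 74 mm across, 28 mm high; to be left alone.
- screwdriver: Bystander: screwdriver lying on the bench; to be left alone.
- wrench: Bystander: flat wrench lying on the bench; to be left alone.
- carton: Bystander: small cardboard carton 70 x 90 x 60 mm; to be left alone.
Things that resemble listed ones, but are neither listed nor needed, are in the scene too. Leave any blue or green look-alike of the stand alone.

How it is judged:
On the way, in this order (a step that is already met when the one before it is completed fails the run):
1. the wand is drawn up out of the stand in the gripper (z of wand in the frame of stand above 0.075 m and contact force between the fingers and wand above 2 N), for 0.1 s.
2. the wand's tip passes slowly within 10 mm of seam point 0 (0.15 s near it, under 8 cm/s) (distance between wand and seam0 below 0.01 m and linear speed of wand below 0.08 m/s and contact force between the fingers and wand above 2 N), for 0.15 s.
3. the wand's tip passes slowly within 10 mm of seam point 1 (0.15 s near it, under 8 cm/s) (distance between wand and seam1 below 0.01 m and linear speed of wand below 0.08 m/s and contact force between the fingers and wand above 2 N), for 0.15 s.
4. the wand's tip passes slowly within 10 mm of seam point 2 (0.15 s near it, under 8 cm/s) (distance between wand and seam2 below 0.01 m and linear speed of wand below 0.08 m/s and contact force between the fingers and wand above 2 N), for 0.15 s.
5. the wand's tip passes slowly within 10 mm of seam point 3 (0.15 s near it, under 8 cm/s) (distance between wand and seam3 below 0.01 m and linear speed of wand below 0.08 m/s and contact force between the fingers and wand above 2 N), for 0.15 s.
6. the wand's tip passes slowly within 10 mm of seam point 4 (0.15 s near it, under 8 cm/s) (distance between wand and seam4 below 0.01 m and linear speed of wand below 0.08 m/s and contact force between the fingers and wand above 2 N), for 0.15 s.
7. the wand's tip passes slowly within 10 mm of seam point 5 (0.15 s near it, under 8 cm/s) (distance between wand and seam5 below 0.01 m and linear speed of wand below 0.08 m/s and contact force between the fingers and wand above 2 N), for 0.15 s.
8. the wand's tip passes slowly within 10 mm of seam point 6 (0.15 s near it, under 8 cm/s) (distance between wand and seam6 below 0.01 m and linear speed of wand below 0.08 m/s and contact force between the fingers and wand above 2 N), for 0.15 s.
At the end, for the whole second after the job is handed in: The program ends with the wand in the gripper, upright within 0.2 rad, its tip within 10 mm of the cap's axis and pushing with more than 3 N, the cap pressed 8 mm (level with the collar) within 2.5 mm, and neither fingers nor arm touching the port (value of joint port_cap between 0.0055 and 0.0105 m and horizontal distance between wand and rim below 0.01 m and contact force between wand and port above 3 N and contact force between each of the fingers, the arm and port below 0.3 N and contact force between the fingers and wand above 2 N and angle between wand's own z axis and vertical below 0.2 rad); the arm keeps its last pose, push and grip.
It fails at once if the wand pushes on the gearbox with more than 15 N (contact force between wand and gearbox above 15 N).
It fails at once if the gripper or arm strikes the gearbox (contact force between any of the fingers, the arm and gearbox above 10 N).
It fails at once if the cap is driven to the bottom (value of joint port_cap above 0.0135 m).
It fails at once if a bystander is moved more than 30 mm (distance of any of spool, bearing, jar, gear, screwdriver, wrench, carton from where it was at the start of the episode above 0.03 m).
It also fails if it takes over 64 s, if anything falls off the work surface, if the arm or the gripper's body presses on something with over 40 N, if the wrist force passes 120 N, or if a joint passes its speed limit or range.

## Robot

A 6-joint arm with a two-finger parallel gripper is mounted at the origin on the work surface. World frame = base frame: x ahead of the robot, y to its left, z up, the work surface at z = 0. Lengths are in m, angles in rad, forces in N, time in s.
With the tool pointing down it reaches from about 0.225 to 0.875 m from the base axis. Payload 3.4 kg.
Tool frame: the origin (TCP) lies at the very end of the fingers, on their centre line; the grasp point (between the pads) lies behind it (manip.grasp_offset is the z of the grasp point in the tool frame, in m); z points along the fingers, y is the line along which they close (so a half turn about z gives the same grasp; the last joint's range is limited). The gripper opens to 85 mm and grips with 20 to 120 N. Pads are 22 mm wide; open, the fingers measure 114 mm over their backs; the gripper's body (76 mm by 85 mm) begins 54 mm behind the grasp point. The pads swing forward as they close: fully open they stand 13 mm farther back than shut.
Start: joints at [-0.121, 0.276, 1.505, -0, 1.361, -0.121], TCP at [0.575, -0, 0.231] pointing down, gripper open.
Joint ranges: [-2.89, 2.89], [-0.75, 2.08], [0.22, 2.7], [-1.18, 4.32], [0.11, 2.71], [-2.7, 2.7]. Speed limits (rad/s): [2.57, 2.57, 3.14, 3.14, 3.14, 3.14].

## Interface

Orientations are given as a unit quaternion [w, x, y, z].
In Python, from rig import manip gives the robot as it stands.
- The arm moves only by the shell command python3 -m pendant 'ROWS' [FORCE]. ROWS is JSON, a list of rows, each an object of numbers: "dx", "dy", "dz": the shift along the tool's x, y, z in m; "rx", "ry", "rz": the turn, a rotation vector about the tool's x, y, z in degrees; "hand": the finger opening in m, from 0 to 0.0854. In form: [{"dx": .., "dy": .., "dz": .., "rx": .., "ry": .., "rz": .., "hand": ..}, ...]. A call has 1 to 12 rows; each row shifts and turns the commanded pose from where the row before left it, along the tool's axes as they then stand; what a row does not reach is not made up. A row lasts 1/12 s, in which the tool goes at most 41.7 mm and 7.16 degrees, less where a joint would pass 70% of its speed; a pose out of reach is approached as far as the arm can. A call is refused whole if a number of a shift passes 0.0417 or a number of a turn 7.16, either way. A call with a gripper value outside its range is refused whole. The fingers move at their own pace and stop on an object; FORCE is the grip in N (left out, the last holds). Time passes only in rows, so rows that do not move let the fingers close. It gives the time, the measured TCP pose, the force, the opening and the grip force at its end, in the units of the state.
- manip.get_state(): the state, without advancing time (a new reading comes with each control period).
- manip.get_image(name): name is "scene" or "side" or "wrist"; returns a dict with "frame" (384x512x3 uint8, red, green, blue), "fx", "fy", "cx", "cy" (pixels), "position" and "attitude" of the camera in the world; the wrist camera has in their place "mount" (4x4, takes a point from camera to tool coordinates, whose origin is the TCP and whose axes are the flange's). Camera axes: x right, y up, looking along -z (the intrinsics and any distortion apply to the point x, -y, -z); pixel columns grow to the right and rows downward; lengths in m; the calibration is good to about 2 mm. The wrist camera is an equidistant fisheye: a pixel r from the principal point sees the ray r / f radians off the axis. A picture is of the moment at which its call begins: read the wrist's pose just before it. There is no depth.
- manip.sign_off(): hands the job in; it is judged then, once.
The state is a dict: "clock": time; "qpos": joint angles; "qd": joint speeds; "effort": joint torques, N m; "position": TCP position; "ee_rot": TCP orientation; "contact_force": force on the tool from outside, world axes, zero at the start; "moment": the same for the moment, N m; "width": finger opening in m; "gripper_force": force on a finger pad.
Only numpy, scipy, OpenCV 4.12 (cv2) and the standard library are available. Lean on these libraries where they do the work, as an engineer would, in place of code of your own. Each camera call takes 0.05 s, during which the arm holds its last target. There are 200 camera calls.

## Working session

There is one attempt and no reset: what is moved stays moved. The work goes in short steps, Python scripts to look and compute and a shell command to move; the robot and the scene stay as the last step left them, time stands still between calls to the robot, and variables do not carry over. Pictures are saved under pics/ and viewed, at most 10 in all, crops included, and the job is handed in when it is done.

```bash
mkdir -p pics; cat > h.py <<'E'
import numpy as np, cv2
from scipy.spatial.transform import Rotation as R
from rig import manip
def rot(q): return R.from_quat([q[1],q[2],q[3],q[0]]).as_matrix()
def att(a):
    a=np.array(a); return a if a.shape==(3,3) else rot(a)
def grab(n,f=None):
    s=manip.get_state(); im=manip.get_image(n)
    if n=='wrist':
        T=np.eye(4);T[:3,:3]=rot(s['ee_rot']);T[:3,3]=s['position']; M=T@np.array(im['mount'])
        im['C']=M[:3,3]; im['Rm']=M[:3,:3]
    else: im['C']=np.array(im['position']); im['Rm']=att(im['attitude'])
    im['n']=n
    if f: cv2.imwrite('pics/'+f,im['frame'][:,:,::-1])
    return im
def ray(im,u,v):
    x=(u-im['cx'])/im['fx'];y=(v-im['cy'])/im['fy']
    if im['n']=='wrist':
        r=np.hypot(x,y); k=np.sin(r)/r if r>1e-9 else 1; d=np.array([x*k,-y*k,-np.cos(r)])
    else: d=np.array([x,-y,-1.])
    return im['C'],im['Rm']@(d/np.linalg.norm(d))
def onz(im,u,v,z):
    c,d=ray(im,u,v); return c+d*(z-c[2])/d[2]
def proj(im,p):
    q=im['Rm'].T@(np.array(p)-im['C']); x,y,z=q[0],-q[1],-q[2]
    if im['n']=='wrist':
        h=np.hypot(x,y); t=np.arctan2(h,z); k=t/h if h>1e-9 else 1/z; x,y=x*k,y*k
    else: x,y=x/z,y/z
    return np.array([im['cx']+im['fx']*x,im['cy']+im['fy']*y])
E
python3 - <<'E'
from h import *
for n in('scene','side','wrist'):
    im=grab(n,n+'0.png'); print(n,{k:(np.round(v,4).tolist() if not isinstance(v,str) else v) for k,v in im.items() if k not in('frame','Rm')})
print(manip.get_state(), manip.grasp_offset)
a,b,c=[cv2.imread(f'pics/{n}0.png') for n in('scene','side','wrist')]
E
```

```text
scene {'fx': 356.5688, 'fy': 356.5688, 'cx': 256.2155, 'cy': 188.6865, 'position': [0.9252, 0.738, 0.6892], 'attitude': [0.2282, 0.1052, 0.4446, 0.8598], 'C': [0.9252, 0.738, 0.6892], 'n': 'scene'}
side {'fx': 499.482, 'fy': 499.482, 'cx': 249.8887, 'cy': 196.8082, 'position': [0.2246, -1.0511, 1.3214], 'attitude': [0.924, 0.3525, -0.0511, -0.1389], 'C': [0.2246, -1.0511, 1.3214], 'n': 'side'}
wrist {'fx': 297.3186, 'fy': 297.3186, 'cx': 251.9863, 'cy': 195.7514, 'mount': [[0.0002, 0.9533, 0.302, 0.0771], [1.0, -0.0, -0.0006, 0.0002], [-0.0006, 0.302, -0.9533, -0.1424], [0.0, 0.0, 0.0, 1.0]], 'C': [0.575, 0.0771, 0.3729], 'n': 'wrist'}
{'clock': 0.15, 'qpos': array([-1.21014700e-01,  2.76475236e-01,  1.50583326e+00, -3.53821376e-05,
        1.36072522e+00, -1.20965446e-01]), 'qd': array([ 0.00120997, -0.00245622, -0.00190301,  0.00027268, -0.00125279,
       -0.00206326]), 'effort': array([ 9.65923646e-04, -4.17143512e+01, -2.46032345e+01, -1.26433165e-04,
        7.58384820e-03, -3.43765259e-05]), 'position': array([5.74601920e-01, 2.18623537e-05, 2.30627503e-01]), 'ee_rot': array([-5.56594675e-04,  7.07121394e-01,  7.07091801e-01, -4.57894442e-04]), 'contact_force': array([-0.14421865,  0.23561437,  0.0327074 ]), 'moment': array([ 0.07002635, -0.01812713,  0.00185097]), 'gripper_force': 0.0, 'width': 0.0857431116155534} -0.0187
```

View pics/scene0.png

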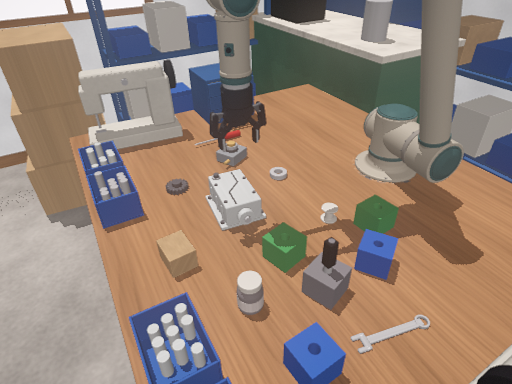

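View pics/wrist0.png

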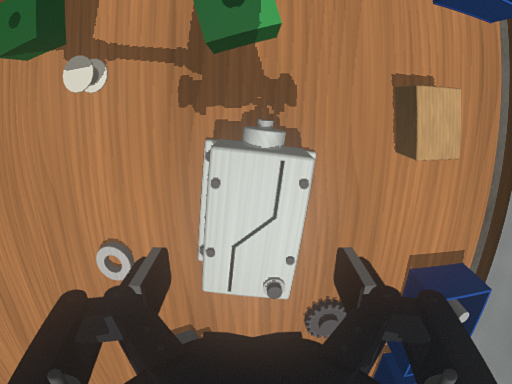

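View pics/side0.png

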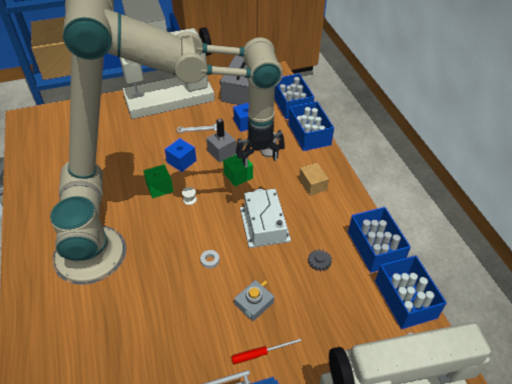

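The scene view shows the grey stand at (327,280) with the black wand grip at (330,250). In the side view the stand is at (222,147) and the port, with its brass cap, at (255,297). The wrist view shows the gearbox with the seam running from (230,290), by the plug at (274,289), to (282,161).

Things that could be taken for the stand (scene pixels): green (285,247), green (376,215), blue (377,254) and blue (314,355). Only the grey one at (327,280) holds a wand, so I choose that.

```bash
python3 - <<'E'
from h import *
sc,sd,w=grab('scene'),grab('side'),grab('wrist')
def comp(im,x0,x1,y0,y1,f):
    m=np.zeros(im['frame'].shape[:2],np.uint8); m[y0:y1,x0:x1]=f(im['frame'][y0:y1,x0:x1].astype(int))
    n,l,st,c=cv2.connectedComponentsWithStats(m); i=1+np.argmax(st[1:,4]); return c[i],st[i],l==i
dark=lambda a:(a.max(2)<60)
def tri(a,ua,b,ub):
    A,da=ray(a,*ua);B,db=ray(b,*ub)
    t=np.linalg.lstsq(np.c_[da,-db],B-A,rcond=None)[0]; p,q=A+da*t[0],B+db*t[1]; return (p+q)/2,np.linalg.norm(p-q)
c1,s1,_=comp(sc,315,350,228,275,dark); c2,s2,_=comp(sd,212,228,115,145,dark)
print('grip',c1,s1,c2,s2,tri(sc,c1,sd,c2))
# seam
c,s,m=comp(w,222,292,155,296,lambda a:(a.max(2)<110)); print('seam',c,s)
v,u=np.nonzero(m)
hull=[(u[v==r].mean(),r) for r in (v.min(),v.max())]; print(hull)
P=np.array([onz(w,a,b,.08) for a,b in zip(u,v)])
px=[(hull[1][0],hull[1][1]),(233,247),(275,216),(hull[0][0],hull[0][1])]
for p in px: print(onz(w,*p,.08))
L=np.array([[-20,-80],[-20,-20],[20,20],[20,80]])/1000
W=np.array([onz(w,*p,.08)[:2] for p in px])
# rigid fit
a=L-L.mean(0);b=W-W.mean(0);th=np.arctan2((a[:,0]*b[:,1]-a[:,1]*b[:,0]).sum(),(a*b).sum())
Rm=np.array([[np.cos(th),-np.sin(th)],[np.sin(th),np.cos(th)]]);o=W.mean(0)-Rm@L.mean(0)
print('yaw',np.degrees(th),'o',o,'res mm',1000*(L@Rm.T+o-W).round(4)); print('plug pred',proj(w,[*(Rm@[.032,-.068]+o),.094]))
# cap
br=lambda a:(a[...,0]>150)&(a[...,0]-a[...,2]>80)
for im,bx in((sd,(240,275,280,305)),(sc,(220,245,135,160))):
    c,s,_=comp(im,*bx,br); print('cap',c,s,onz(im,*c,.068))
im=np.hstack([cv2.resize(sc['frame'][215:315,280:380],(400,400)),cv2.resize(sd['frame'][265:335,220:290],(400,400),interpolation=2)])
cv2.imwrite('pics/crop1.png',im[:,:,::-1])
E
```

```text
grip [328.83251232 256.93596059] [322 243  16  25 203] [220.01960784 128.7254902 ] [217 121   7  16 102] (array([0.53123645, 0.3337809 , 0.11307573]), np.float64(0.00486729332438868))
seam [256.4962406  225.18546366] [228 161  56 130 399]
[(np.float64(282.0), np.int64(161)), (np.float64(229.0), np.int64(290))]
[ 0.547551   -0.13418313  0.08      ]
[ 0.55404299 -0.07531125  0.08      ]
[ 0.59949645 -0.0382946   0.08      ]
[0.60523994 0.02090486 0.08      ]
yaw -6.31067010473344 o [ 0.5765826  -0.05672103] res mm [[ 0.4  0.1]
 [ 0.5  0.9]
 [-0.8 -0.7]
 [ 0.  -0.3]]
plug pred [274.50793532 292.61170787]
cap [268.34722222 284.85416667] [257 280  18  16 144] [ 0.4985404 -0.3242509  0.068    ]
cap [237.0619469  140.71681416] [226 135  19  11 113] [ 0.4290471  -0.32785289  0.068     ]
```

View pics/crop1.png

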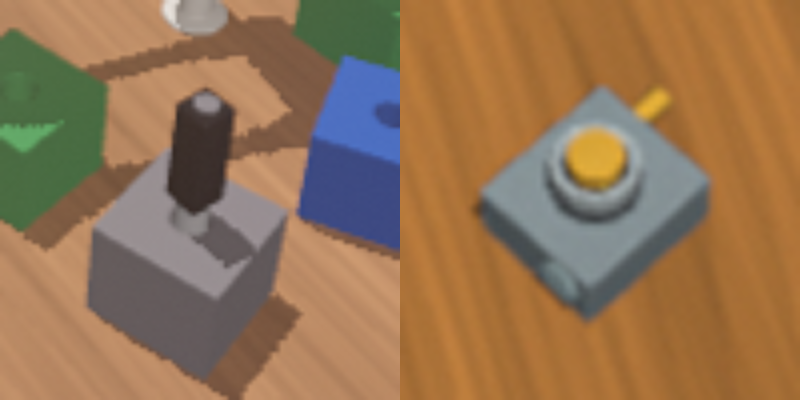

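Seam fit residuals are under 1 mm, and the plug prediction agrees with the picture. The crop confirms the choice: a grey stand with the wand, and a brass cap in a steel collar on the port. Next I move near the wand to measure its position and yaw.

```bash
python3 -m pendant '[{"dx":0.0375,"dy":-0.0055,"dz":-0.003,"hand":0.085},{"dx":0.0375,"dy":-0.0055,"dz":-0.003},{"dx":0.0375,"dy":-0.0055,"dz":-0.003},{"dx":0.0375,"dy":-0.0055,"dz":-0.003},{"dx":0.0375,"dy":-0.0055,"dz":-0.003},{"dx":0.0375,"dy":-0.0055,"dz":-0.003},{"dx":0.0375,"dy":-0.0055,"dz":-0.003},{"dx":0.0375,"dy":-0.0055,"dz":-0.003},{"dx":0},{"dx":0},{"dx":0}]'
python3 - <<'E'
from h import *
grab('wrist','wrist1.png'); sd=grab('side'); print(onz(sd,254.5,292.6,.068))
E
```

```text
[ 0.4524059  -0.33696888  0.068     ]invalid input
```

View pics/wrist1.png

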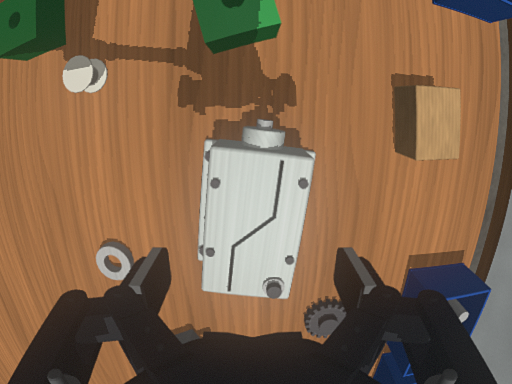

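The picture is unchanged because the call was refused. I'll try rows with all seven keys.

```bash
python3 -m pendant '[{"dx":0.0375,"dy":-0.0055,"dz":-0.003,"rx":0,"ry":0,"rz":0,"hand":0.085},{"dx":0.0375,"dy":-0.0055,"dz":-0.003,"rx":0,"ry":0,"rz":0,"hand":0.085},{"dx":0.0375,"dy":-0.0055,"dz":-0.003,"rx":0,"ry":0,"rz":0,"hand":0.085},{"dx":0.0375,"dy":-0.0055,"dz":-0.003,"rx":0,"ry":0,"rz":0,"hand":0.085},{"dx":0.0375,"dy":-0.0055,"dz":-0.003,"rx":0,"ry":0,"rz":0,"hand":0.085},{"dx":0.0375,"dy":-0.0055,"dz":-0.003,"rx":0,"ry":0,"rz":0,"hand":0.085},{"dx":0.0375,"dy":-0.0055,"dz":-0.003,"rx":0,"ry":0,"rz":0,"hand":0.085},{"dx":0.0375,"dy":-0.0055,"dz":-0.003,"rx":0,"ry":0,"rz":0,"hand":0.085},{"dx":0,"dy":0,"dz":0,"rx":0,"ry":0,"rz":0,"hand":0.085},{"dx":0,"dy":0,"dz":0,"rx":0,"ry":0,"rz":0,"hand":0.085}]'
python3 - <<'E'
from h import *
im=grab('wrist','wrist2.png'); print(im['C'])
E
```

```text
clock: 1.23
position: [0.5305, 0.3019, 0.2552]
ee_rot: [0.0, 0.706, 0.708, 0.0]
contact_force: [-0.1, -1.1, 1.2]
width: 0.0852
gripper_force: 0.0
[0.53036577 0.37901561 0.3976207 ]
```

View pics/wrist2.png

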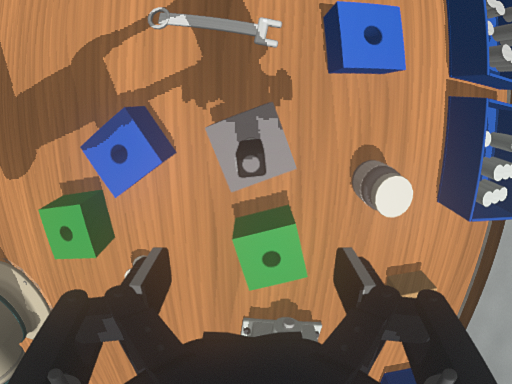

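The wrist view shows the grey stand at (250,147) with the grip top at about (251,162), among green and blue look-alikes. I crop it for the grip's yaw.

```bash
python3 - <<'E'
from h import *
im=grab('wrist'); f=im['frame']
c=f[95:200,195:305]; c=np.clip(c.astype(float)*1.0,0,255); c=(255*(c/255)**.5).astype(np.uint8)
cv2.imwrite('pics/crop2.png',cv2.resize(c,None,fx=5.4,fy=5.4,interpolation=cv2.INTER_CUBIC)[:,:,::-1])
g=f[130:185,230:275].max(2); print(g[::3,::2])
E
```

```text
[[150 153 143  97  96  98  98  96  99  97  95  96  98  95 134 154 151 150
  150 151 151 151 153]
 [150 150 152 142  96  97  97  98  97  96  97  98  98  98  94 134 152 151
  151 151 151 151 152]
 [150 153 152 139  95  97  98  99  89  90  96  95  90  96  96 139 151 151
  151 151 152 153 151]
 [152 151 153 139  96  70  60  57  57  55  58  54  58  58  55  62 155 151
  151 152 153 153 152]
 [154 151 153 154 108  56  60  58  59  61  60  58  58  58  59  54 126 155
  153 152 153 152 154]
 [151 153 152 143  60  61  60  58  59  60  59  59  59  58  60  59  69 156
  153 153 153 152 154]
 [153 152 154 100  58  62  61  59  62  61  61  61  60  59  61  59  58 139
  154 152 152 154 153]
 [153 151 143  64  64  63  61  62  63  58  64  61  64  60  61  66  60 133
  154 153 152 154 152]
 [152 152 144  62  64  65  63  64  83  97  98  96  84  67  73  75  66 106
  155 153 153 153 153]
 [153 152 175  80  63  65  66  96 101 100 119 131 146 157  87  73  67  88
  156 152 152 153 155]
 [154 152 161 114  67  74 113 136 134 136 144 155 152 155 139  72  71  74
  156 155 153 153 153]
 [153 152 154 161  65  73 132 156 153 152 152 154 153 154 145  75  73  69
  158 155 155 154 154]
 [153 154 153 165  70  75  83 157 155 153 153 153 154 156  93  74  75  66
  140 154 153 153 153]
 [153 152 155 148  70  75  76  78 113 151 157 157 121  81  74  76  74  66
  134 154 153 154 154]
 [152 154 153 156  69  76  76  76  76  73  73  72  71  71  69  67  69  88
  151 153 153 153 153]
 [154 155 153 155 147 101  90  96 106 141 140 142 144 148 157 156 154 155
  153 153 151 166 184]
 [154 154 153 153 153 153 153 153 154 153 153 154 153 153 154 151 152 161
  182 181 187 200 201]
 [153 152 153 153 153 155 154 154 154 153 153 151 152 168 189 192 194 192
  190 183 185 199 201]
 [151 152 153 154 154 155 153 153 154 164 181 189 196 201 195 193 195 191
  188 184 187 199 201]]
```

View pics/crop2.png

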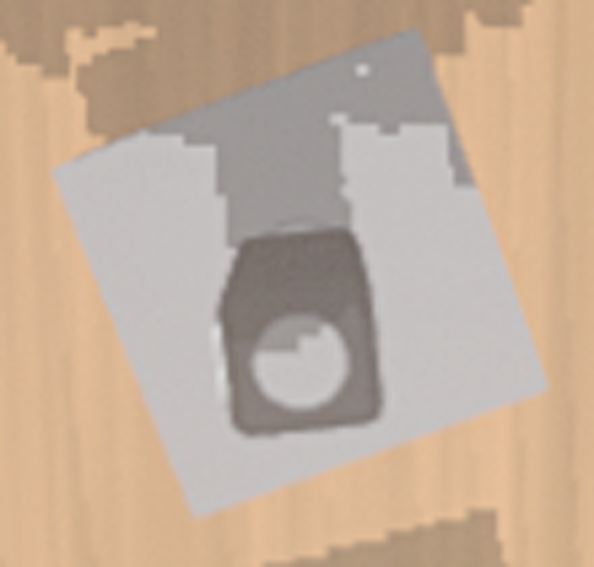

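The crop shows the grip's top disc at (250.6,161.9) and the front top edge from (238.7,175.6) to (265.7,172.8).

```bash
python3 - <<'E'
from h import *
im=grab('wrist'); s=manip.get_state()
t=onz(im,250.6,161.9,.158); a=onz(im,238.7,175.6,.158);b=onz(im,265.7,172.8,.158)
print('top',t,'edge len',np.linalg.norm(b-a),'yaw',np.degrees(np.arctan2(*(b-a)[1::-1])))
q=lambda x,y:onz(im,195+x/5.4,95+y/5.4,.07)
C=[q(55,170),q(415,30),q(547,388),q(200,517)]; print('stand',np.mean(C,0),[round(float(np.linalg.norm(C[i]-C[i-1])),3) for i in range(4)])
Rm=rot(s['ee_rot']); print(s['position'], 'tool delta', Rm.T@(t-s['position']))
E
```

```text
top [0.5301415  0.32960834 0.158     ] edge len 0.022478023147939567 yaw 6.1170568081356205
stand [0.53059391 0.32974855 0.07      ] [0.079, 0.078, 0.079, 0.078]
[0.5311264  0.29885868 0.25509836] tool delta [ 0.03085023 -0.00098856  0.09706642]
```

```bash
python3 -m pendant '[{"dx":0.031,"dy":-0.001,"dz":0,"rx":0,"ry":0,"rz":-6,"hand":0.085},{"dx":0,"dy":0,"dz":0,"rx":0,"ry":0,"rz":0,"hand":0.085},{"dx":0,"dy":0,"dz":0.03,"rx":0,"ry":0,"rz":0,"hand":0.085},{"dx":0,"dy":0,"dz":0.03,"rx":0,"ry":0,"rz":0,"hand":0.085},{"dx":0,"dy":0,"dz":0.03,"rx":0,"ry":0,"rz":0,"hand":0.085},{"dx":0,"dy":0,"dz":0.03,"rx":0,"ry":0,"rz":0,"hand":0.085},{"dx":0,"dy":0,"dz":0.031,"rx":0,"ry":0,"rz":0,"hand":0.085},{"dx":0,"dy":0,"dz":0,"rx":0,"ry":0,"rz":0,"hand":0.085},{"dx":0,"dy":0,"dz":0,"rx":0,"ry":0,"rz":0,"hand":0.085}]' 60
```

```text
clock: 2.13
position: [0.5294, 0.3291, 0.1031]
ee_rot: [-0.001, 0.67, 0.742, -0.002]
contact_force: [1.3, 0.4, 0.9]
width: 0.0854
gripper_force: 0.0
```

```bash
python3 -m pendant '[{"dx":0,"dy":0,"dz":0,"rx":0,"ry":0,"rz":0,"hand":0.0},{"dx":0,"dy":0,"dz":0,"rx":0,"ry":0,"rz":0,"hand":0.0},{"dx":0,"dy":0,"dz":0,"rx":0,"ry":0,"rz":0,"hand":0.0},{"dx":0,"dy":0,"dz":0,"rx":0,"ry":0,"rz":0,"hand":0.0},{"dx":0,"dy":0,"dz":0,"rx":0,"ry":0,"rz":0,"hand":0.0},{"dx":0,"dy":0,"dz":0,"rx":0,"ry":0,"rz":0,"hand":0.0},{"dx":0,"dy":0,"dz":0,"rx":0,"ry":0,"rz":0,"hand":0.0},{"dx":0,"dy":0,"dz":0,"rx":0,"ry":0,"rz":0,"hand":0.0},{"dx":0,"dy":0,"dz":0,"rx":0,"ry":0,"rz":0,"hand":0.0},{"dx":0,"dy":0,"dz":0,"rx":0,"ry":0,"rz":0,"hand":0.0}]' 60
```

```text
clock: 2.97
position: [0.5301, 0.3313, 0.1057]
ee_rot: [0.0, 0.669, 0.743, 0.001]
contact_force: [-0.2, -0.8, 6.0]
width: 0.0235
gripper_force: 58.5
```

```bash
python3 -m pendant '[{"dx":0,"dy":0,"dz":-0.01,"rx":0,"ry":0,"rz":0,"hand":0.0},{"dx":0,"dy":0,"dz":-0.015,"rx":0,"ry":0,"rz":0,"hand":0.0},{"dx":0,"dy":0,"dz":-0.02,"rx":0,"ry":0,"rz":0,"hand":0.0},{"dx":0,"dy":0,"dz":-0.02,"rx":0,"ry":0,"rz":0,"hand":0.0},{"dx":0,"dy":0,"dz":-0.02,"rx":0,"ry":0,"rz":0,"hand":0.0},{"dx":0,"dy":0,"dz":-0.02,"rx":0,"ry":0,"rz":0,"hand":0.0},{"dx":0,"dy":0,"dz":-0.015,"rx":0,"ry":0,"rz":0,"hand":0.0},{"dx":0,"dy":0,"dz":0,"rx":0,"ry":0,"rz":0,"hand":0.0},{"dx":0,"dy":0,"dz":0,"rx":0,"ry":0,"rz":0,"hand":0.0},{"dx":0,"dy":0,"dz":0,"rx":0,"ry":0,"rz":0,"hand":0.0}]'
python3 - <<'E'
from h import *
grab('wrist','wrist3.png'); s=manip.get_state();print(s['position'],s['ee_rot'],s['gripper_force'],s['contact_force'])
E
```

```text
clock: 3.8
position: [0.5292, 0.3307, 0.2231]
ee_rot: [-0.0, 0.669, 0.743, -0.001]
contact_force: [-0.4, -0.0, -2.1]
width: 0.0237
gripper_force: 59.0
[0.5291062  0.33056329 0.22262741] [-5.63876618e-04  6.69106564e-01  7.43164817e-01 -1.46367292e-03] 59.01873528957367 [-0.23941424 -0.3464864  -2.88352589]
```

View pics/wrist3.png

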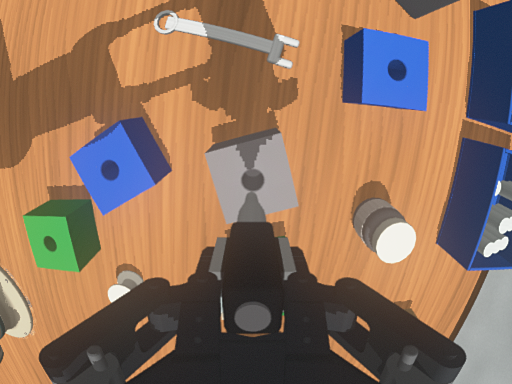

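The wand is in the pads, out of the stand, with its nose end near (253,192). I check the tip's offset and plan the move to seam0.

```bash
python3 - <<'E'
from h import *
im=grab('wrist'); s=manip.get_state(); p=s['position'];Rm=rot(s['ee_rot'])
for h in(.094,.0977,.101): print(h,proj(im,p+Rm@[0,0,h]),proj(im,p+Rm@[.005,0,h]))
g=im['frame'].astype(int); print(g[184:216:3,236:272:2].max(2))
y=np.radians(-6.31);G=np.array([[np.cos(y),-np.sin(y)],[np.sin(y),np.cos(y)]]);o=np.array([.57658,-.05672])
for L in((-.02,-.08),(-.02,-.02),(.02,.02),(.02,.08)): print(G@L+o)
d=G@[-.02,-.08]+o-p[:2]; print('world d',d,'gearbox-frame (dy,dx)',G.T@d)
E
```

```text
0.094 [251.60944484 198.20610785] [251.60823055 192.48826031]
0.0977 [251.61196768 196.85491044] [251.61080667 191.20954058]
0.101 [251.61416322 195.68123978] [251.61304748 190.09917388]
[[172 171 173 132  90  91  91  93  92  94  91  93  90  96 157 174 173 172]
 [172 171 170 171 133  92  90  93  90  94  91  90  95 156 173 172 173 172]
 [171 171 170 171 175 164 133 115 107 112 127 145 172 173 172 173 172 172]
 [171 171 171 171 173 167 121 112 115 122 170 172 172 172 172 172 173 172]
 [171 171 170 171 172 122 111 114 112 111 120 175 171 170 172 172 172 172]
 [172 171 170 170 162 107 113 112 110 111 106 159 173 170 172 170 172 172]
 [170 171 170 173 137 109 112 112 114 113 107 131 174 173 172 172 173 172]
 [171 172 172 139 111 112 112 114 113 112 113 109 131 173 173 172 172 172]
 [170 172 139 109 112 112 114 115 113 112 112 112 108 131 172 171 171 171]
 [171 153 106 112 113 113 114 114 112 111 110 112 110 106 147 172 169 169]
 [171 135 109 110 112 112 113 113 115 112 112 115 111 107 110 191 204 221]]
[ 0.54790854 -0.13403719]
[ 0.55450301 -0.07440068]
[ 0.59865699 -0.03903932]
[0.60525146 0.02059719]
world d [ 0.01876175 -0.4646114 ] gearbox-frame (dy,dx) [ 0.0697125  -0.45973462]
```

```bash
python3 -m pendant '[{"dx":0,"dy":0,"dz":0,"rx":0,"ry":0,"rz":6.2,"hand":0.0},{"dx":0,"dy":0,"dz":0,"rx":0,"ry":0,"rz":6.2,"hand":0.0},{"dx":-0.02,"dy":0.003,"dz":0,"rx":0,"ry":0,"rz":0,"hand":0.0},{"dx":-0.038,"dy":0.006,"dz":0,"rx":0,"ry":0,"rz":0,"hand":0.0},{"dx":-0.038,"dy":0.006,"dz":0,"rx":0,"ry":0,"rz":0,"hand":0.0},{"dx":-0.038,"dy":0.006,"dz":0,"rx":0,"ry":0,"rz":0,"hand":0.0},{"dx":-0.038,"dy":0.006,"dz":0,"rx":0,"ry":0,"rz":0,"hand":0.0},{"dx":-0.038,"dy":0.006,"dz":0,"rx":0,"ry":0,"rz":0,"hand":0.0},{"dx":-0.038,"dy":0.006,"dz":0,"rx":0,"ry":0,"rz":0,"hand":0.0},{"dx":-0.038,"dy":0.006,"dz":0,"rx":0,"ry":0,"rz":0,"hand":0.0},{"dx":-0.038,"dy":0.006,"dz":0,"rx":0,"ry":0,"rz":0,"hand":0.0},{"dx":-0.03,"dy":0.006,"dz":0,"rx":0,"ry":0,"rz":0,"hand":0.0}]'
python3 -m pendant '[{"dx":-0.03,"dy":0.005,"dz":0,"rx":0,"ry":0,"rz":0,"hand":0.0},{"dx":-0.02,"dy":0.003,"dz":0,"rx":0,"ry":0,"rz":0,"hand":0.0},{"dx":-0.01,"dy":0.003,"dz":0,"rx":0,"ry":0,"rz":0,"hand":0.0},{"dx":0,"dy":0,"dz":0,"rx":0,"ry":0,"rz":0,"hand":0.0},{"dx":0,"dy":0,"dz":0,"rx":0,"ry":0,"rz":0,"hand":0.0},{"dx":0,"dy":0,"dz":0,"rx":0,"ry":0,"rz":0,"hand":0.0}]'
cat > chk.py <<'E'
from h import *
P=[]
im=grab('wrist')
for i in range(8): s=manip.get_state();P.append(s['position']);
p=np.mean(P,0);Rm=rot(s['ee_rot'])
tip=p+Rm@[0,0,.0977]; y=np.radians(-6.31);G=np.array([[np.cos(y),-np.sin(y)],[np.sin(y),np.cos(y)]]);o=np.array([.57658,-.05672])
print('tip',tip.round(4),'gearbox xy mm',(1000*G.T@(tip[:2]-o)).round(1),'rot',Rm[:,0].round(3),Rm[:,2].round(3),'F',s['contact_force'].round(1),s['gripper_force'])
E
python3 chk.py
```

```text
clock: 4.9
position: [0.5462, -0.0299, 0.2232]
ee_rot: [-0.0, 0.746, 0.666, -0.001]
contact_force: [0.3, 1.0, -2.4]
width: 0.0231
gripper_force: 59.0
clock: 5.4
position: [0.5512, -0.0865, 0.2239]
ee_rot: [-0.001, 0.745, 0.667, 0.0]
contact_force: [0.4, 0.3, -2.0]
width: 0.0233
gripper_force: 59.0
tip [ 0.5511 -0.0863  0.1264] gearbox xy mm [-22.1 -32.2] rot [0.11  0.994 0.001] [-0.001  0.001 -1.   ] F [ 0.1 -0.1 -2.3] 58.96262884140015
```

```bash
python3 -m pendant '[{"dx":-0.016,"dy":0.001,"dz":0,"rx":0,"ry":0,"rz":0,"hand":0.0},{"dx":-0.016,"dy":0.001,"dz":0,"rx":0,"ry":0,"rz":0,"hand":0.0},{"dx":-0.016,"dy":0,"dz":0,"rx":0,"ry":0,"rz":0,"hand":0.0},{"dx":0,"dy":0,"dz":0.01,"rx":0,"ry":0,"rz":0,"hand":0.0},{"dx":0,"dy":0,"dz":0.01,"rx":0,"ry":0,"rz":0,"hand":0.0},{"dx":0,"dy":0,"dz":0.008,"rx":0,"ry":0,"rz":0,"hand":0.0},{"dx":0,"dy":0,"dz":0.006,"rx":0,"ry":0,"rz":0,"hand":0.0},{"dx":0,"dy":0,"dz":0.004,"rx":0,"ry":0,"rz":0,"hand":0.0},{"dx":0,"dy":0,"dz":0,"rx":0,"ry":0,"rz":0,"hand":0.0},{"dx":0,"dy":0,"dz":0,"rx":0,"ry":0,"rz":0,"hand":0.0}]'
python3 chk.py
python3 - <<'E'
from h import *
im=grab('wrist'); c=im['frame'][120:280,180:330]; cv2.imwrite('pics/crop3.png',cv2.resize(c,None,fx=3.7,fy=3.7,interpolation=2)[:,:,::-1])
E
```

```text
clock: 6.28
position: [0.5481, -0.1354, 0.1861]
ee_rot: [-0.0, 0.745, 0.667, -0.0]
contact_force: [-0.4, 0.3, -2.2]
width: 0.0235
gripper_force: 59.0
tip [ 0.5484 -0.1357  0.0888] gearbox xy mm [-19.3 -81.6] rot [ 0.111  0.994 -0.   ] [ 0.001 -0.    -1.   ] F [-0.  -0.8 -2.4] 59.00203049182892
```

View pics/crop3.png

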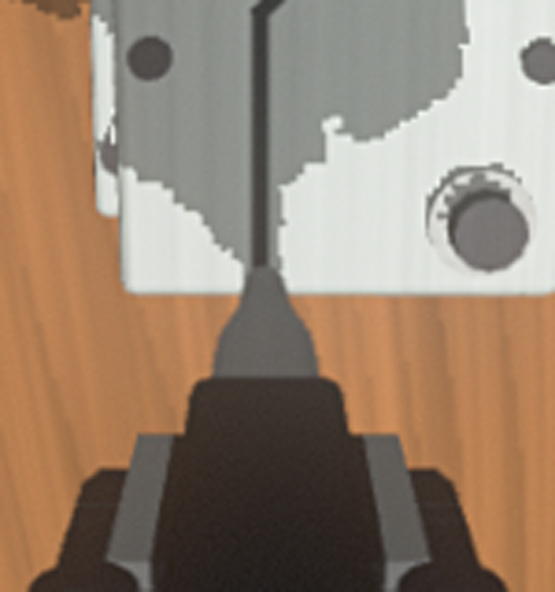

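The crop shows the tip exactly on the seam's plug end, with the seam running straight up from it. I lower to hover and start the first leg.

```bash
python3 -m pendant '[{"dx":0.0005,"dy":0,"dz":0.002,"rx":0,"ry":0,"rz":0,"hand":0.0},{"dx":0.0005,"dy":0,"dz":0.002,"rx":0,"ry":0,"rz":0,"hand":0.0},{"dx":0.0005,"dy":0,"dz":0.0005,"rx":0,"ry":0,"rz":0,"hand":0.0},{"dx":0,"dy":0,"dz":0,"rx":0,"ry":0,"rz":0,"hand":0.0},{"dx":0,"dy":0,"dz":0,"rx":0,"ry":0,"rz":0,"hand":0.0},{"dx":0,"dy":0,"dz":0,"rx":0,"ry":0,"rz":0,"hand":0.0},{"dx":0,"dy":0,"dz":0,"rx":0,"ry":0,"rz":0,"hand":0.0},{"dx":0,"dy":0,"dz":0,"rx":0,"ry":0,"rz":0,"hand":0.0}]'
python3 chk.py
python3 -m pendant '[{"dx":0.003,"dy":0,"dz":0,"rx":0,"ry":0,"rz":0,"hand":0.0},{"dx":0.004,"dy":0,"dz":0,"rx":0,"ry":0,"rz":0,"hand":0.0},{"dx":0.004,"dy":0,"dz":0,"rx":0,"ry":0,"rz":0,"hand":0.0},{"dx":0.004,"dy":0,"dz":0,"rx":0,"ry":0,"rz":0,"hand":0.0},{"dx":0.004,"dy":0,"dz":0,"rx":0,"ry":0,"rz":0,"hand":0.0},{"dx":0.004,"dy":0,"dz":0,"rx":0,"ry":0,"rz":0,"hand":0.0},{"dx":0.004,"dy":0,"dz":0,"rx":0,"ry":0,"rz":0,"hand":0.0},{"dx":0.003,"dy":0,"dz":0,"rx":0,"ry":0,"rz":0,"hand":0.0},{"dx":0,"dy":0,"dz":0,"rx":0,"ry":0,"rz":0,"hand":0.0},{"dx":0,"dy":0,"dz":0,"rx":0,"ry":0,"rz":0,"hand":0.0},{"dx":0,"dy":0,"dz":0,"rx":0,"ry":0,"rz":0,"hand":0.0}]'
python3 chk.py
```

```text
clock: 7.05
position: [0.5483, -0.1345, 0.1819]
ee_rot: [0.0, 0.745, 0.667, 0.0]
contact_force: [0.6, 0.2, -3.3]
width: 0.0237
gripper_force: 59.0
tip [ 0.5483 -0.1345  0.0842] gearbox xy mm [-19.5 -80.4] rot [ 0.111  0.994 -0.   ] [ 0. -0. -1.] F [ 0.5  0.8 -2.3] 59.00232911109924
clock: 8.02
position: [0.5516, -0.1047, 0.1818]
ee_rot: [0.0, 0.745, 0.667, -0.0]
contact_force: [0.4, 0.2, -2.5]
width: 0.0233
gripper_force: 59.0
tip [ 0.5516 -0.1048  0.0841] gearbox xy mm [-19.5 -50.6] rot [ 0.112  0.994 -0.   ] [ 0. -0. -1.] F [-0.7 -0.6 -2.2] 59.00370955467224
```

Tracking is good, so I do the next two legs.

```bash
python3 -m pendant '[{"dx":0.004,"dy":0,"dz":0,"rx":0,"ry":0,"rz":0,"hand":0.0},{"dx":0.004,"dy":0,"dz":0,"rx":0,"ry":0,"rz":0,"hand":0.0},{"dx":0.004,"dy":0,"dz":0,"rx":0,"ry":0,"rz":0,"hand":0.0},{"dx":0.004,"dy":0,"dz":0,"rx":0,"ry":0,"rz":0,"hand":0.0},{"dx":0.004,"dy":0,"dz":0,"rx":0,"ry":0,"rz":0,"hand":0.0},{"dx":0.004,"dy":0,"dz":0,"rx":0,"ry":0,"rz":0,"hand":0.0},{"dx":0.004,"dy":0,"dz":0,"rx":0,"ry":0,"rz":0,"hand":0.0},{"dx":0.0025,"dy":0,"dz":0,"rx":0,"ry":0,"rz":0,"hand":0.0},{"dx":0,"dy":0,"dz":0,"rx":0,"ry":0,"rz":0,"hand":0.0},{"dx":0,"dy":0,"dz":0,"rx":0,"ry":0,"rz":0,"hand":0.0}]'
python3 chk.py
python3 -m pendant '[{"dx":0.003,"dy":0.003,"dz":0,"rx":0,"ry":0,"rz":0,"hand":0.0},{"dx":0.003,"dy":0.003,"dz":0,"rx":0,"ry":0,"rz":0,"hand":0.0},{"dx":0.003,"dy":0.003,"dz":0,"rx":0,"ry":0,"rz":0,"hand":0.0},{"dx":0.003,"dy":0.003,"dz":0,"rx":0,"ry":0,"rz":0,"hand":0.0},{"dx":0.003,"dy":0.003,"dz":0,"rx":0,"ry":0,"rz":0,"hand":0.0},{"dx":0.003,"dy":0.003,"dz":0,"rx":0,"ry":0,"rz":0,"hand":0.0},{"dx":0.002,"dy":0.002,"dz":0,"rx":0,"ry":0,"rz":0,"hand":0.0},{"dx":0,"dy":0,"dz":0,"rx":0,"ry":0,"rz":0,"hand":0.0},{"dx":0,"dy":0,"dz":0,"rx":0,"ry":0,"rz":0,"hand":0.0}]'
python3 chk.py
```

```text
clock: 8.9
position: [0.555, -0.0742, 0.1818]
ee_rot: [0.0, 0.745, 0.667, -0.0]
contact_force: [-0.5, -0.1, -2.5]
width: 0.0234
gripper_force: 59.0
tip [ 0.5551 -0.0744  0.0841] gearbox xy mm [-19.5 -19.9] rot [ 0.111  0.994 -0.   ] [ 0. -0. -1.] F [-0.6  0.2 -2.4] 59.00371313095093
clock: 9.7
position: [0.5771, -0.0566, 0.1817]
ee_rot: [-0.0, 0.745, 0.667, -0.0]
contact_force: [-0.9, 0.5, -2.3]
width: 0.0235
gripper_force: 59.0
tip [ 0.577  -0.0566  0.084 ] gearbox xy mm [0.4 0.1] rot [ 0.111  0.994 -0.   ] [-0. -0. -1.] F [ 0.   1.  -2.1] 59.00458574295044
```

```bash
python3 -m pendant '[{"dx":0.003,"dy":0.003,"dz":0,"rx":0,"ry":0,"rz":0,"hand":0.0},{"dx":0.003,"dy":0.003,"dz":0,"rx":0,"ry":0,"rz":0,"hand":0.0},{"dx":0.003,"dy":0.003,"dz":0,"rx":0,"ry":0,"rz":0,"hand":0.0},{"dx":0.003,"dy":0.003,"dz":0,"rx":0,"ry":0,"rz":0,"hand":0.0},{"dx":0.003,"dy":0.003,"dz":0,"rx":0,"ry":0,"rz":0,"hand":0.0},{"dx":0.003,"dy":0.003,"dz":0,"rx":0,"ry":0,"rz":0,"hand":0.0},{"dx":0.002,"dy":0.0015,"dz":0,"rx":0,"ry":0,"rz":0,"hand":0.0},{"dx":0,"dy":0,"dz":0,"rx":0,"ry":0,"rz":0,"hand":0.0},{"dx":0,"dy":0,"dz":0,"rx":0,"ry":0,"rz":0,"hand":0.0}]'
python3 -m pendant '[{"dx":0.003,"dy":0,"dz":0,"rx":0,"ry":0,"rz":0,"hand":0.0},{"dx":0.004,"dy":0,"dz":0,"rx":0,"ry":0,"rz":0,"hand":0.0},{"dx":0.004,"dy":0,"dz":0,"rx":0,"ry":0,"rz":0,"hand":0.0},{"dx":0.004,"dy":0,"dz":0,"rx":0,"ry":0,"rz":0,"hand":0.0},{"dx":0.004,"dy":0,"dz":0,"rx":0,"ry":0,"rz":0,"hand":0.0},{"dx":0.004,"dy":0,"dz":0,"rx":0,"ry":0,"rz":0,"hand":0.0},{"dx":0.004,"dy":0,"dz":0,"rx":0,"ry":0,"rz":0,"hand":0.0},{"dx":0.003,"dy":0,"dz":0,"rx":0,"ry":0,"rz":0,"hand":0.0},{"dx":0,"dy":0,"dz":0,"rx":0,"ry":0,"rz":0,"hand":0.0},{"dx":0,"dy":0,"dz":0,"rx":0,"ry":0,"rz":0,"hand":0.0}]'
python3 chk.py
python3 -m pendant '[{"dx":0.004,"dy":0,"dz":0,"rx":0,"ry":0,"rz":0,"hand":0.0},{"dx":0.004,"dy":0,"dz":0,"rx":0,"ry":0,"rz":0,"hand":0.0},{"dx":0.004,"dy":0,"dz":0,"rx":0,"ry":0,"rz":0,"hand":0.0},{"dx":0.004,"dy":0,"dz":0,"rx":0,"ry":0,"rz":0,"hand":0.0},{"dx":0.004,"dy":0,"dz":0,"rx":0,"ry":0,"rz":0,"hand":0.0},{"dx":0.004,"dy":0,"dz":0,"rx":0,"ry":0,"rz":0,"hand":0.0},{"dx":0.003,"dy":0,"dz":0,"rx":0,"ry":0,"rz":0,"hand":0.0},{"dx":0.003,"dy":0,"dz":0,"rx":0,"ry":0,"rz":0,"hand":0.0},{"dx":0,"dy":0,"dz":0,"rx":0,"ry":0,"rz":0,"hand":0.0},{"dx":0,"dy":0,"dz":0,"rx":0,"ry":0,"rz":0,"hand":0.0},{"dx":0,"dy":0,"dz":0,"rx":0,"ry":0,"rz":0,"hand":0.0},{"dx":0,"dy":0,"dz":0,"rx":0,"ry":0,"rz":0,"hand":0.0}]'
python3 chk.py
```

```text
clock: 10.5
position: [0.5987, -0.0388, 0.1817]
ee_rot: [-0.0, 0.745, 0.667, -0.0]
contact_force: [0.9, 0.2, -2.1]
width: 0.0233
gripper_force: 59.0
clock: 11.33
position: [0.6021, -0.009, 0.1818]
ee_rot: [0.0, 0.745, 0.667, -0.0]
contact_force: [-0.2, 0.3, -2.2]
width: 0.0233
gripper_force: 59.0
tip [ 0.6021 -0.0092  0.0841] gearbox xy mm [20.1 50. ] rot [ 0.111  0.994 -0.   ] [ 0. -0. -1.] F [ 0.6  0.5 -2. ] 59.003865122795105
clock: 12.38
position: [0.6054, 0.0205, 0.1818]
ee_rot: [0.0, 0.746, 0.666, -0.0]
contact_force: [0.5, 0.8, -2.2]
width: 0.0236
gripper_force: 59.0
tip [0.6054 0.0204 0.0841] gearbox xy mm [20.2 79.9] rot [ 0.112  0.994 -0.   ] [ 0. -0. -1.] F [-0.5  0.2 -2.5] 59.00372922420502
```

```bash
python3 -m pendant '[{"dx":0,"dy":0,"dz":-0.01,"rx":0,"ry":0,"rz":0,"hand":0.0},{"dx":0,"dy":0,"dz":-0.02,"rx":0,"ry":0,"rz":0,"hand":0.0},{"dx":0,"dy":0,"dz":-0.02,"rx":0,"ry":0,"rz":0,"hand":0.0},{"dx":-0.02,"dy":-0.005,"dz":0,"rx":0,"ry":0,"rz":0,"hand":0.0},{"dx":-0.038,"dy":-0.01,"dz":0,"rx":0,"ry":0,"rz":0,"hand":0.0},{"dx":-0.038,"dy":-0.01,"dz":0,"rx":0,"ry":0,"rz":0,"hand":0.0},{"dx":-0.038,"dy":-0.01,"dz":0,"rx":0,"ry":0,"rz":0,"hand":0.0},{"dx":-0.038,"dy":-0.01,"dz":0,"rx":0,"ry":0,"rz":0,"hand":0.0},{"dx":-0.038,"dy":-0.01,"dz":0,"rx":0,"ry":0,"rz":0,"hand":0.0},{"dx":-0.038,"dy":-0.01,"dz":0,"rx":0,"ry":0,"rz":0,"hand":0.0},{"dx":-0.038,"dy":-0.01,"dz":0,"rx":0,"ry":0,"rz":0,"hand":0.0},{"dx":-0.038,"dy":-0.01,"dz":0,"rx":0,"ry":0,"rz":0,"hand":0.0}]'
python3 -m pendant '[{"dx":-0.038,"dy":-0.01,"dz":0,"rx":0,"ry":0,"rz":0,"hand":0.0},{"dx":-0.038,"dy":-0.008,"dz":0,"rx":0,"ry":0,"rz":0,"hand":0.0},{"dx":-0.025,"dy":-0.005,"dz":0,"rx":0,"ry":0,"rz":0,"hand":0.0},{"dx":-0.015,"dy":-0.005,"dz":0,"rx":0,"ry":0,"rz":0,"hand":0.0},{"dx":0,"dy":0,"dz":0,"rx":0,"ry":0,"rz":0,"hand":0.0},{"dx":0,"dy":0,"dz":0,"rx":0,"ry":0,"rz":0,"hand":0.0},{"dx":0,"dy":0,"dz":0,"rx":0,"ry":0,"rz":0,"hand":0.0},{"dx":0,"dy":0,"dz":0,"rx":0,"ry":0,"rz":0,"hand":0.0}]'
python3 chk.py
cat > cap.py <<'E'
from h import *
im=grab('wrist'); s=manip.get_state()
a=cv2.cvtColor(im['frame'],cv2.COLOR_RGB2HSV); r=im['frame'].astype(int)
print('exp',proj(im,[.452,-.337,.068]))
m=((a[...,0]>17)&(a[...,0]<30)&(a[...,1]>150)&(a[...,2]>130)).astype(np.uint8)
n,l,st,c=cv2.connectedComponentsWithStats(m)
for i in range(1,n):
    if st[i,4]>40:
        v,u=np.nonzero(l==i); P=np.array([onz(im,x,y,.068) for x,y in zip(u,v)])[:,:2].astype(np.float32)
        (x,y),rad=cv2.minEnclosingCircle(P); print(c[i].round(1),st[i],'mean',P.mean(0),'circ',x,y,rad)
        d=np.array([x,y,0])-s['position']; print('tool d',(rot(s['ee_rot']).T@d).round(4))
cv2.imwrite('pics/w9.png',im['frame'][:,:,::-1])
E
python3 cap.py
```

```text
clock: 13.43
position: [0.484, -0.2937, 0.233]
ee_rot: [0.001, 0.746, 0.666, 0.0]
contact_force: [0.9, 0.3, -2.6]
width: 0.0233
gripper_force: 59.2
clock: 14.1
position: [0.4447, -0.4023, 0.2321]
ee_rot: [-0.0, 0.745, 0.667, 0.0]
contact_force: [0.6, 0.0, -2.3]
width: 0.0233
gripper_force: 59.1
tip [ 0.4448 -0.4024  0.1344] gearbox xy mm [ -93. -358.] rot [0.11  0.994 0.001] [ 0.     0.001 -1.   ] F [-0.3  0.8 -2.1] 59.07973766326904
exp [251.60059288 115.61013626]
```

```bash
python3 - <<'E'
import cv2
f=cv2.imread('pics/w9.png'); h=cv2.cvtColor(f,cv2.COLOR_BGR2HSV)
for v in range(70,170,6): print(v,[tuple(int(t) for t in h[v,u]) for u in range(224,284,8)])
E
```

```text
70 [(13, 136, 131), (13, 134, 131), (14, 131, 119), (10, 43, 106), (90, 7, 175), (98, 6, 174), (94, 12, 145), (22, 138, 239)]
76 [(13, 133, 132), (12, 137, 130), (0, 0, 104), (60, 2, 110), (80, 9, 166), (90, 6, 174), (78, 7, 180), (18, 146, 190)]
82 [(13, 136, 129), (100, 7, 110), (75, 5, 110), (60, 7, 114), (90, 4, 125), (98, 6, 176), (90, 6, 178), (90, 7, 149)]
88 [(80, 7, 111), (75, 5, 112), (0, 0, 110), (0, 0, 100), (60, 5, 104), (90, 6, 176), (80, 9, 179), (40, 7, 110)]
94 [(30, 2, 109), (60, 2, 111), (36, 9, 142), (15, 12, 87), (8, 12, 88), (20, 6, 138), (60, 2, 113), (15, 5, 113)]
100 [(30, 5, 112), (15, 11, 91), (6, 16, 78), (18, 139, 160), (18, 137, 160), (8, 14, 75), (15, 5, 109), (15, 4, 114)]
106 [(45, 5, 111), (24, 9, 141), (18, 139, 161), (18, 137, 158), (18, 138, 159), (18, 138, 166), (20, 12, 131), (15, 4, 114)]
112 [(10, 7, 113), (18, 9, 142), (18, 140, 159), (18, 136, 159), (18, 135, 162), (18, 138, 163), (15, 11, 138), (30, 4, 118)]
118 [(8, 9, 113), (18, 11, 115), (17, 127, 139), (18, 137, 162), (18, 135, 159), (15, 63, 97), (30, 2, 121), (80, 4, 175)]
124 [(18, 1
[... 299 characters left out ...]
4, 175), (70, 4, 175), (78, 7, 171), (13, 139, 184)]
142 [(13, 117, 210), (45, 3, 165), (15, 18, 116), (60, 3, 178), (75, 3, 173), (99, 11, 164), (14, 136, 188), (13, 137, 183)]
148 [(13, 140, 198), (60, 3, 161), (13, 16, 112), (60, 1, 174), (15, 10, 149), (13, 137, 190), (13, 139, 192), (13, 136, 185)]
154 [(13, 139, 193), (13, 144, 207), (40, 4, 173), (12, 74, 161), (13, 140, 204), (13, 135, 191), (13, 137, 196), (13, 138, 188)]
160 [(13, 138, 198), (13, 141, 205), (13, 139, 202), (13, 139, 191), (13, 139, 206), (13, 139, 191), (13, 138, 196), (13, 140, 190)]
166 [(13, 140, 191), (13, 142, 205), (13, 141, 205), (13, 138, 190), (13, 139, 205), (13, 139, 191), (13, 140, 193), (13, 139, 189)]
```

View pics/w9.png

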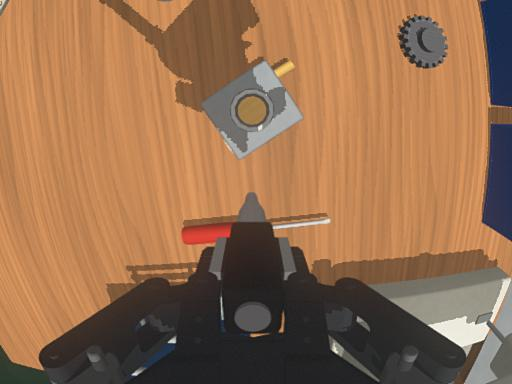

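The view shows the port at (252,110) with the shaded brass cap centred near (252,110), and the wand tip at (252,195). I adjust the mask (S>110, H 16–20).

```bash
sed -i "s/>17)&(a\[...,0\]<30)&(a\[...,1\]>150)&(a\[...,2\]>130)/>=16)\&(a[...,0]<=21)\&(a[...,1]>100)\&(a[...,2]>110)/" cap.py; python3 cap.py
```

```text
exp [251.58109497 115.44948922]
[283.7  68.3] [274  60  21  18 172] mean [ 0.48972973 -0.29156762] circ 0.4899822771549225 -0.2917206883430481 0.011071274988353252
tool d [0.1153 0.0328 0.2321]
[251.5 110. ] [238  96  28  29 643] mean [ 0.45253995 -0.3313389 ] circ 0.452493280172348 -0.33131471276283264 0.014857123605906963
tool d [ 7.180e-02 -2.000e-04  2.321e-01]
```

```bash
python3 -m pendant '[{"dx":0.018,"dy":0,"dz":0,"rx":0,"ry":0,"rz":0,"hand":0.0},{"dx":0.02,"dy":0,"dz":0,"rx":0,"ry":0,"rz":0,"hand":0.0},{"dx":0.02,"dy":0,"dz":0,"rx":0,"ry":0,"rz":0,"hand":0.0},{"dx":0.014,"dy":0,"dz":0,"rx":0,"ry":0,"rz":0,"hand":0.0},{"dx":0,"dy":0,"dz":0.015,"rx":0,"ry":0,"rz":0,"hand":0.0},{"dx":0,"dy":0,"dz":0.02,"rx":0,"ry":0,"rz":0,"hand":0.0},{"dx":0,"dy":0,"dz":0.013,"rx":0,"ry":0,"rz":0,"hand":0.0},{"dx":0,"dy":0,"dz":0.007,"rx":0,"ry":0,"rz":0,"hand":0.0},{"dx":0,"dy":0,"dz":0.002,"rx":0,"ry":0,"rz":0,"hand":0.0},{"dx":0,"dy":0,"dz":0,"rx":0,"ry":0,"rz":0,"hand":0.0},{"dx":0,"dy":0,"dz":0,"rx":0,"ry":0,"rz":0,"hand":0.0},{"dx":0,"dy":0,"dz":0,"rx":0,"ry":0,"rz":0,"hand":0.0}]'
python3 chk.py
```

```text
clock: 15.25
position: [0.4527, -0.333, 0.1759]
ee_rot: [0.001, 0.745, 0.667, 0.0]
contact_force: [-0.5, -0.1, -2.6]
width: 0.0233
gripper_force: 59.1
tip [ 0.4527 -0.3331  0.0781] gearbox xy mm [ -92.7 -288.3] rot [ 0.112  0.994 -0.001] [ 0.002 -0.001 -1.   ] F [-0.5  1.1 -2.3] 59.10828173160553
```

```bash
python3 -m pendant '[{"dx":0.001,"dy":0,"dz":0.002,"rx":0,"ry":0,"rz":0,"hand":0.0},{"dx":0.0005,"dy":0,"dz":0.002,"rx":0,"ry":0,"rz":0,"hand":0.0},{"dx":0,"dy":0,"dz":0.002,"rx":0,"ry":0,"rz":0,"hand":0.0},{"dx":0,"dy":0,"dz":0.001,"rx":0,"ry":0,"rz":0,"hand":0.0},{"dx":0,"dy":0,"dz":0,"rx":0,"ry":0,"rz":0,"hand":0.0},{"dx":0,"dy":0,"dz":0,"rx":0,"ry":0,"rz":0,"hand":0.0},{"dx":0,"dy":0,"dz":0,"rx":0,"ry":0,"rz":0,"hand":0.0}]'
python3 chk.py
for i in 1; do python3 -m pendant '[{"dx":0,"dy":0,"dz":0.001,"rx":0,"ry":0,"rz":0,"hand":0.0},{"dx":0,"dy":0,"dz":0.001,"rx":0,"ry":0,"rz":0,"hand":0.0},{"dx":0,"dy":0,"dz":0.001,"rx":0,"ry":0,"rz":0,"hand":0.0},{"dx":0,"dy":0,"dz":0.001,"rx":0,"ry":0,"rz":0,"hand":0.0},{"dx":0,"dy":0,"dz":0,"rx":0,"ry":0,"rz":0,"hand":0.0},{"dx":0,"dy":0,"dz":0,"rx":0,"ry":0,"rz":0,"hand":0.0},{"dx":0,"dy":0,"dz":0,"rx":0,"ry":0,"rz":0,"hand":0.0}]'; done
python3 chk.py
```

```text
clock: 15.88
position: [0.4523, -0.331, 0.1678]
ee_rot: [0.0, 0.745, 0.667, 0.0]
contact_force: [-0.2, -1.6, -2.4]
width: 0.0232
gripper_force: 59.1
tip [ 0.4523 -0.331   0.0701] gearbox xy mm [ -93.3 -286.3] rot [ 0.111  0.994 -0.   ] [ 0. -0. -1.] F [ 0.7 -0.6 -2.2] 59.108898639678955
clock: 16.52
position: [0.4523, -0.3311, 0.1642]
ee_rot: [0.0, 0.745, 0.667, 0.0]
contact_force: [0.1, 0.1, 3.1]
width: 0.0233
gripper_force: 59.6
tip [ 0.4524 -0.3311  0.0665] gearbox xy mm [ -93.3 -286.4] rot [ 0.111  0.994 -0.   ] [ 0. -0. -1.] F [-0.7  1.4  2.6] 59.58284854888916
```

```bash
python3 -m pendant '[{"dx":0,"dy":0,"dz":0.001,"rx":0,"ry":0,"rz":0,"hand":0.0},{"dx":0,"dy":0,"dz":0.001,"rx":0,"ry":0,"rz":0,"hand":0.0},{"dx":0,"dy":0,"dz":0.001,"rx":0,"ry":0,"rz":0,"hand":0.0},{"dx":0,"dy":0,"dz":0.001,"rx":0,"ry":0,"rz":0,"hand":0.0},{"dx":0,"dy":0,"dz":0.001,"rx":0,"ry":0,"rz":0,"hand":0.0},{"dx":0,"dy":0,"dz":0,"rx":0,"ry":0,"rz":0,"hand":0.0},{"dx":0,"dy":0,"dz":0,"rx":0,"ry":0,"rz":0,"hand":0.0},{"dx":0,"dy":0,"dz":0,"rx":0,"ry":0,"rz":0,"hand":0.0}]'
python3 - <<'E'
from h import *
F=[];P=[]
for i in range(8): manip.get_image('side'); s=manip.get_state(); F.append(s['contact_force'][2]);P.append(s['position'])
print(np.mean(F),np.std(F),np.mean(P,0),np.std(P,0)[2])
E
```

```text
clock: 17.23
position: [0.4524, -0.3311, 0.159]
ee_rot: [0.0, 0.745, 0.667, 0.0]
contact_force: [-0.8, 0.9, 4.4]
width: 0.0235
gripper_force: 60.0
5.330151084123711 0.4649170544314066 [ 0.45236305 -0.33107113  0.15893714] 3.5570205291226753e-05
```

```bash
python3 -m pendant '[{"dx":0,"dy":0,"dz":0.0007,"rx":0,"ry":0,"rz":0,"hand":0.0},{"dx":0,"dy":0,"dz":0,"rx":0,"ry":0,"rz":0,"hand":0.0},{"dx":0,"dy":0,"dz":0,"rx":0,"ry":0,"rz":0,"hand":0.0},{"dx":0,"dy":0,"dz":0,"rx":0,"ry":0,"rz":0,"hand":0.0},{"dx":0,"dy":0,"dz":0,"rx":0,"ry":0,"rz":0,"hand":0.0}]'
python3 - <<'E'
from h import *
F=[]
for i in range(12): manip.get_image('side'); s=manip.get_state(); F.append(s['contact_force'][2])
print(np.mean(F),s['position'])
# wrist check: tip vs cap
if 4.5<np.mean(F)<7.2: print(manip.sign_off())
E
```

```text
clock: 18.05
position: [0.4523, -0.3311, 0.1582]
ee_rot: [0.0, 0.745, 0.667, 0.0]
contact_force: [-0.6, 0.7, 5.0]
width: 0.0236
gripper_force: 60.1
5.0547996493839085 [ 0.45234825 -0.33109515  0.15819721]
the job is handed in; nothing more can be done
None
```

I handed the job in at about 18 s: the wand traced the whole seam slowly, hovering about 4 mm above it without touching the housing. It is now held upright on the brass cap, pressed an estimated 7–7.5 mm (target 8 ± 2.5 mm) with about 7.4 N, but I got no verdict back.

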